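Put the socket set back in order on its tray

ROBOT

A 6-joint arm with a two-finger parallel gripper is mounted at the origin on a cart in front of the work surface, level with it; the furniture and walls round the work are solid. World frame = base frame: x ahead of the robot, y to its left, z up, the work surface at z = 0. Lengths are in mm, angles in rad, forces in N, time in s.
With the tool pointing down it reaches from about 300 to 775 mm from the base axis. Payload 14.6 kg.
Tool frame: the origin (TCP) lies on the centre line of the jaws, within the pads' length; the fingertips stand 8 mm ahead of it and the grasp point (between the pads) lies 11 mm behind it; z points along the fingers, y is the line along which they close (so a half turn about z gives the same grasp; the last joint's range is limited). The gripper opens to 94 mm and grips with 3 to 60 N. Pads are 16 mm wide; open, the fingers measure 119 mm over their backs; the gripper's body (75 mm by 177 mm) begins 78 mm behind the grasp point.
Start: joints at [-1.357, 0.3, 1.521, -0, 1.321, -0.067], TCP at [152.412, -528.451, 213.446] pointing down, gripper open.
Joint ranges: [-3.03, 3.03], [-0.79, 2.21], [0.23, 2.52], [-1.04, 4.18], [0, 3.07], [-2.55, 2.55]. Speed limits (rad/s): [2.22, 2.22, 2.57, 3.14, 3.14, 3.14].

INTERFACE

Orientations are given as [roll, pitch, yaw] about the fixed x, y, z axes, in that order (R = Rz(yaw) Ry(pitch) Rx(roll)).
In Python, from cell import manip gives the robot as it stands.
- The arm moves only by the tool jog_arm, never from a script. Its argument "rows" is one flat list of numbers, 7 for each row, row after row: the shift along the world's x, y, z in cm, then the turn, a rotation vector about the world's x, y, z in rad, then the closure, from 0 (fully open) to 1 (shut). In form: [dx, dy, dz, rx, ry, rz, fingers, dx, dy, dz, rx, ry, rz, fingers, ...]. A call has 1 to 20 rows; each row shifts and turns the commanded pose from where the row before left it; what a row does not reach is not made up. A row lasts 1/12 s, in which the tool goes at most 41.7 mm and 7.16 degrees, less where a joint would pass 70% of its speed; a pose out of reach is approached as far as the arm can. A call with a gripper value outside its range is refused whole. The fingers move at their own pace and stop on an object; "newtons" is the grip in N (left out, the last holds). Time passes only in rows, so rows that do not move let the fingers close. It gives the time, the measured TCP pose, the force, the opening and the grip force at its end, in the units of the state.
- manip.read_state(): the state, without advancing time (a new reading comes with each control period).
- manip.camera(name): name is "scene" or "side" or "wrist"; returns (picture, depth): 480x640x3 uint8, blue, green, red; 480x640 float32, mm along the optical axis (not along the pixel's ray), 0 where there is no reading.
- manip.camera_model(name): a dict with "K" (3x3 intrinsics, pixels), "k1" (the pictures are not rectified: a ray, as slopes to the right and down, at radius r is drawn at 1 + k1 r^2 times it, then the intrinsics apply), "R" (3x3) and "t" (3): a world point X has camera coordinates R X + t. Camera axes: x right, y down, z forward; pixel columns grow to the right and rows downward; lengths in mm; the calibration is good to about 2 mm. A picture is of the moment at which its call begins: read the wrist's pose just before it. camera_model takes no time and is no camera call; for the wrist camera it gives the pose at the moment of the call.
- manip.sign_off(): hands the job in; it is judged then, once.
The state is a dict: "clock": time; "joints": joint angles; "qd": joint speeds; "effort": joint torques, N m; "eef_pos": TCP position; "eef_rot": TCP orientation; "wrist_force": force on the tool from outside, world axes, zero at the start; "moment": the same for the moment, N m; "finger_gap": finger opening in mm; "finger_force": force on a finger pad.
Only numpy, scipy, OpenCV 4.12 (cv2) and the standard library are available. Lean on these libraries where they do the work, as an engineer would, in place of code of your own. Each camera call takes 0.05 s, during which the arm holds its last target. There are 200 camera calls.

TASK

The four sockets have been put back on the wrong pins of the socket tray. Swap them about so that each stands upright, flat on the tray with its opening up, over its own pin: the smallest at the narrow end, growing in size pin by pin to the largest at the wide end. Stand a socket on the clear bench where you need a free spot, and leave the spanner and the bolt where they are.

Things in the scene. Friction and masses are not known exactly. Their poses are not given: they have to be found in the camera images.
- socket_smallest: the smallest of four round bright-steel wrench sockets: a plain cylinder 36 mm across and 50 mm tall with a shallow groove round its lower part, standing upright with its 22 mm hexagon opening up; the bore goes right through and ends below in a 19 mm square drive hole. Origin at the centre of its underside, z up along its axis (yaw is of no matter). About 200 g, up to a third more or less.
- socket_second: the second smallest of four round bright-steel wrench sockets: a plain cylinder 45 mm across and 56 mm tall with a shallow groove round its lower part, standing upright with its 29 mm hexagon opening up; the bore goes right through and ends below in a 19 mm square drive hole. Origin at the centre of its underside, z up along its axis (yaw is of no matter). About 300 g, up to a third more or less.
- socket_third: the second largest of four round bright-steel wrench sockets: a plain cylinder 54 mm across and 62 mm tall with a shallow groove round its lower part, standing upright with its 36 mm hexagon opening up; the bore goes right through and ends below in a 19 mm square drive hole. Origin at the centre of its underside, z up along its axis (yaw is of no matter). About 420 g, up to a third more or less.
- socket_largest: the largest of four round bright-steel wrench sockets: a plain cylinder 64 mm across and 68 mm tall with a shallow groove round its lower part, standing upright with its 44 mm hexagon opening up; the bore goes right through and ends below in a 19 mm square drive hole. Origin at the centre of its underside, z up along its axis (yaw is of no matter). About 580 g, up to a third more or less.
- pin_smallest: the steel pin for the smallest socket, at the narrow end, beside the steel hanging eye of the tapered black socket tray: 7 mm thick, 20 mm high. Origin at its foot, on the tray's flat deck (12 mm above the bench): a socket stands flat on the deck with the pin inside its drive hole, 6 mm of play all round. x runs along the row of pins towards the wide end, y across the row, z up.
- pin_second: the steel pin for the second smallest socket, second from the narrow end of the tapered black socket tray: 7 mm thick, 20 mm high. Origin and axes as for the smallest. The tray is fixed, 302 mm long, 56 mm wide at the narrow end and 92 mm at the wide end; its pins stand in one straight line 76 mm apart, at the start each inside a wrong socket.
- pin_third: the steel pin for the second largest socket, third from the narrow end of the tapered black socket tray: 7 mm thick, 20 mm high. Origin and axes as for the smallest. On the -y side the bench is clear to 150 mm from the row beside the two middle pins; spanner and bolt are on the +y side, 95 mm or more from the row. Grinder and cabinet stand behind, up to 0.21 m high, from x = 0.74 m on.
- pin_largest: the steel pin for the largest socket, at the wide end of the tapered black socket tray: 7 mm thick, 20 mm high. Origin and axes as for the smallest. Each pin has a 15 mm wide, 3 mm high foot and a rounded tip; a thin pale circle on the deck round it, 6 mm wider than its own socket, marks the seat.
- spanner: a loose combination spanner lying flat on the bench beside the tray, 202 x 35 x 8 mm; origin under its middle, x along it. Not part of the job.
- bolt: a loose M16 hexagon-head bolt standing on its head on the bench beside the tray, 27 mm across and 75 mm tall; origin under the middle of its head, z up. Not part of the job.
Mind the look-alikes: they are no part of the job. Leave any red look-alike of the socket_second alone. Leave any blue look-alike of the socket_third alone.

How it is judged:
By the outcome, as a careful person would: the job done as asked, in the order asked, and still so for the second after the job is handed in, with the robot touching nothing.
It also fails if it takes over 131 s, if anything falls off the work surface, if the arm or the gripper's body presses on something with over 40 N, if the wrist force passes 120 N, or if a joint passes its speed limit or range.

## Working session

There is one attempt and no reset: what is moved stays moved. The work goes in short steps, Python scripts to look and compute and a tool call to move; the robot and the scene stay as the last step left them, time stands still between calls to the robot, and variables do not carry over. Pictures are saved under pics/ and viewed, at most 14 in all, crops included, and the job is handed in when it is done.

Besides the shell and the picture viewer there is one more tool, called as a command line: name --argument value ..., lists and objects as JSON in quotes. jog_arm: Moves the arm, as the interface text tells. Its arguments: {"type":"object","properties":{"rows":{"type":"array"},"newtons":{"type":"number"}},"required":["rows"]}

```bash
ls; mkdir -p pics
python3 - <<'E'
from cell import manip
import cv2,pickle
s=manip.read_state(); print(s)
for n in ("scene","side"):
    p,d=manip.camera(n); m=manip.camera_model(n); cv2.imwrite(f"pics/{n}0.png",p); pickle.dump((p,d,m),open(f"{n}0.pkl","wb")); print(n,m)
E
```

```text
pics
{'clock': 0.0, 'joints': array([-1.35660508e+00,  3.00434149e-01,  1.52155010e+00,  1.08867179e-05,
        1.32067133e+00, -6.66091413e-02]), 'qd': array([-0.00043294,  0.00172481, -0.00078306,  0.00196502,  0.00095744,
       -0.00064723]), 'effort': array([-1.01573660e-03, -5.31809378e+01, -3.52740347e+01,  7.07675703e-02,
        2.44266016e-02, -8.34732919e-05]), 'eef_pos': array([ 152.36398056, -528.23179444,  212.91969352]), 'eef_rot': array([-3.14053279e+00, -8.12696909e-05,  2.80797642e-01]), 'wrist_force': array([ 0.18778477, -0.61327776,  0.37849819]), 'moment': array([ 0.01376022, -0.01662644,  0.02025205]), 'finger_force': 0.0, 'finger_gap': 93.90164370124981}
scene {'K': array([[492.74477208,   0.        , 318.05205876],
       [  0.        , 492.74477208, 240.04621733],
       [  0.        ,   0.        ,   1.        ]]), 'k1': -0.058002673810570386, 'R': array([[-0.75428821, -0.65647339, -0.00959089],
       [-0.36271376,  0.42884582, -0.82736328],
       [ 0.54725498, -0.62059162, -0.56158528]]), 't': array([393.5812041 , 228.9295194 , 661.23477384])}
side {'K': array([[482.74243617,   0.        , 317.1584145 ],
       [  0.        , 482.74243617, 237.89570008],
       [  0.        ,   0.        ,   1.        ]]), 'k1': 0.030559595376965492, 'R': array([[-0.94916214, -0.31450188,  0.01340866],
       [-0.21337718,  0.61148413, -0.76194313],
       [ 0.23143337, -0.72606868, -0.64750511]]), 't': array([500.07526236, 155.48847424, 832.11552302])}
```

View pics/scene0.png

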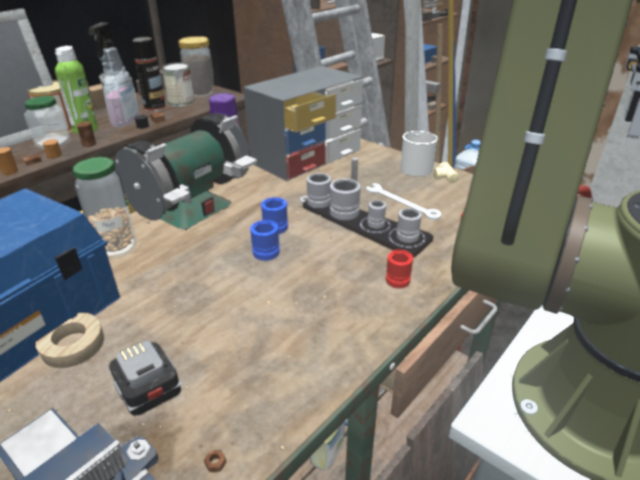

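View pics/side0.png

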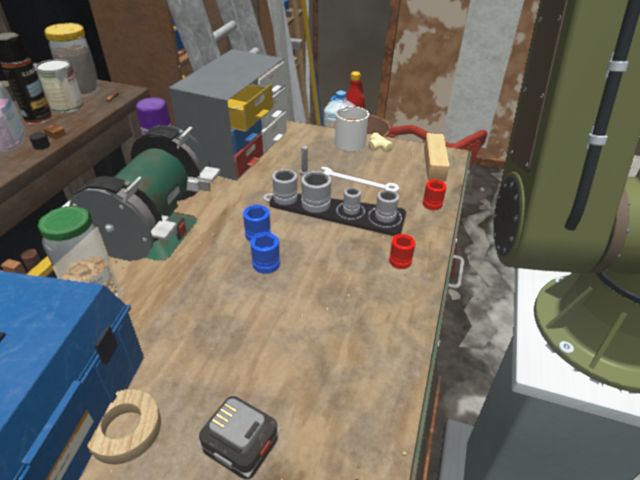

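The side view shows the tray with its eye (narrow end) at about (270,198). The sockets stand at (285,180), (316,185), (352,200) and (387,205). Blue look-alikes are at (257,222) and (265,252), red ones at (434,193) and (402,250), the bolt at (304,158) and the spanner at (360,180).

```bash
cat > h.py <<'E'
import numpy as np,cv2
from scipy.optimize import least_squares
def cloud(d,m,u=None,v=None):
    if u is None:
        v,u=np.mgrid[0:480,0:640]; u=u.ravel(); v=v.ravel()
    z=d[v,u].astype(float)
    p=np.stack([u,v],1).astype(float)[:,None]
    q=cv2.undistortPoints(p,m["K"],np.array([m["k1"],0,0,0,0]))[:,0]
    X=np.c_[q*z[:,None],z]
    return (X-m["t"])@m["R"]
def proj(X,m):
    r,_=cv2.Rodrigues(m["R"]); return cv2.projectPoints(np.float64(X),r,m["t"],m["K"],np.array([m["k1"],0,0,0,0]))[0][:,0]
def circ(P,r):
    f=lambda c:np.hypot(P[:,0]-c[0],P[:,1]-c[1])-r
    return least_squares(f,np.median(P[:,:2],0),loss="soft_l1",f_scale=1.)
E
python3 - <<'E'
import pickle,numpy as np,cv2
from h import *
for n in("scene","side"):
    p,d,m=pickle.load(open(n+"0.pkl","rb")); C=cloud(d,m); W=C.reshape(480,640,3)
    hsv=cv2.cvtColor(p,cv2.COLOR_BGR2HSV)
    ok=(d>0)&(W[...,0]>250)&(W[...,0]<900)&(abs(W[...,1])<600)&(W[...,2]>20)&(W[...,2]<110)
    k,l,st,ce=cv2.connectedComponentsWithStats(ok.astype(np.uint8))
    for i in range(1,k):
        if st[i,4]<60: continue
        P=W[l==i]; print(n,st[i],p[l==i].mean(0).round(),P.min(0).round(),P.max(0).round(),np.median(P,0).round())
    dark=(d>0)&(hsv[...,2]<60)&(abs(W[...,2]-12)<6)&(W[...,0]>250)&(W[...,0]<900)&(abs(W[...,1])<600)
    D=W[dark]; print("deck",len(D),np.median(D[:,2]),D.min(0).round(),D.max(0).round())
    b=(d>0)&(abs(W[...,2])<6)&(W[...,0]>350)&(W[...,0]<700)&(W[...,1]>-300)&(W[...,1]<300); print("bench z",np.median(W[b][:,2]))
E
```

```text
scene [ 258  113  103   62 3290] [106. 102. 105.] [ 761. -472.   20.] [ 900. -196.  110.] [ 787. -271.   64.]
scene [ 401  130   37   41 1245] [176. 177. 173.] [ 543. -510.   20.] [ 630. -415.   93.] [ 577. -435.   66.]
scene [ 307  158   54   60 1907] [134. 130. 128.] [ 548. -290.   20.] [ 678. -122.   82.] [ 601. -144.   58.]
scene [ 126  160  131   61 2946] [88. 92. 85.] [753. -80.  20.] [900. 164. 110.] [820.  65.  71.]
scene [435 162  23  15 160] [221. 244. 247.] [ 475. -505.   20.] [ 536. -444.   30.] [ 512. -465.   24.]
scene [   0  198  135  172 8896] [108. 102.  95.] [620. 193.  20.] [873. 523. 110.] [697. 403.  58.]
scene [ 251  198   37   55 1427] [169.  91.  68.] [587. -54.  20.] [690.  76.  63.] [632.  31.  49.]
scene [368 200  18  27 387] [141. 136. 134.] [ 484. -177.   20.] [ 519. -143.   64.] [ 497. -152.   49.]
scene [396 208  25  33 665] [139. 134. 133.] [ 404. -185.   20.] [ 449. -140.   69.] [ 422. -151.   52.]
scene [386 250  27  31 678] [ 62.  67. 169.] [348. -66.  20.] [392. -21.  58.] [367. -35.  44.]
scene [ 109  341   72   69 3139] [115. 115. 116.] [462. 345
[... 1445 characters left out ...]
   45.]
side [344 187  17  26 386] [123. 121. 122.] [ 485. -181.   20.] [ 521. -144.   65.] [ 502. -153.   50.]
side [376 190  23  31 580] [121. 119. 120.] [ 405. -187.   20.] [ 450. -143.   71.] [ 426. -152.   54.]
side [ 243  204   37   63 1567] [163.  81.  50.] [589. -56.  20.] [691.  74.  65.] [634.  26.  50.]
side [390 233  26  30 598] [ 35.  43. 166.] [349. -71.  20.] [393. -23.  59.] [370. -35.  45.]
side [  26  314  133  166 8028] [96. 96. 93.] [623. 306.  20.] [717. 540. 110.] [689. 434.  54.]
side [ 199  396   81   81 3903] [108. 112. 115.] [463. 343.  20.] [558. 431.  64.] [503. 398.  49.]
deck 1197 12.066078364860694 [ 388. -204.    6.] [803. 429.  18.]
bench z 0.8493245249313426
```

jog_arm --rows '[1.9, 1.9, 0.5, 0, 0, -0.014, 0, 1.9, 1.9, 0.5, 0, 0, -0.014, 0, 1.9, 1.9, 0.5, 0, 0, -0.014, 0, 1.9, 1.9, 0.5, 0, 0, -0.014, 0, 1.9, 1.9, 0.5, 0, 0, -0.014, 0, 1.9, 1.9, 0.5, 0, 0, -0.014, 0, 1.9, 1.9, 0.5, 0, 0, -0.014, 0, 1.9, 1.9, 0.5, 0, 0, -0.014, 0, 1.9, 1.9, 0.5, 0, 0, -0.014, 0, 1.9, 1.9, 0.5, 0, 0, -0.014, 0, 1.9, 1.9, 0.5, 0, 0, -0.014, 0, 1.9, 1.9, 0.5, 0, 0, -0.014, 0, 1.9, 1.9, 0.5, 0, 0, -0.014, 0, 1.9, 1.9, 0.5, 0, 0, -0.014, 0, 1.9, 1.9, 0.5, 0, 0, -0.014, 0, 1.9, 1.9, 0.5, 0, 0, -0.014, 0, 1.9, 1.9, 0.5, 0, 0, -0.014, 0, 1.9, 1.9, 0.5, 0, 0, -0.014, 0, 1.9, 0.9, 0.5, 0, 0, -0.014, 0, 0, 0, 0, 0, 0, -0.014, 0]'

```text
clock: 1.77
eef_pos: [515.6, -175.5, 308.6]
eef_rot: [-3.141, -0.0, 0.003]
wrist_force: [0.4, 0.3, -0.2]
finger_gap: 94.0
finger_force: 0.0
```

Run:
```python
from cell import manip
import cv2,pickle
s=manip.read_state(); print(s["clock"],s["eef_pos"],s["eef_rot"],s["joints"])
m=manip.camera_model("wrist"); p,d=manip.camera("wrist"); cv2.imwrite("pics/wrist0.png",p); pickle.dump((p,d,m),open("wrist0.pkl","wb")); print(m)
```

```text
1.7667 [ 515.57097426 -175.54667606  308.56119201] [-3.14127164e+00 -3.85523185e-04  2.72047376e-03] [-3.95644138e-01  2.34002444e-01  1.38550873e+00  4.45963582e-04
  1.52185068e+00  1.17240988e+00]
{'K': array([[338.96379246,   0.        , 323.06910396],
       [  0.        , 338.96379246, 240.77818441],
       [  0.        ,   0.        ,   1.        ]]), 'k1': -0.06258648752954575, 'R': array([[ 2.34678023e-03, -9.99997167e-01, -3.97347834e-04],
       [-9.73781690e-01, -2.37564391e-03,  2.27472144e-01],
       [-2.27472443e-01, -1.46897083e-04, -9.73784507e-01]]), 't': array([-176.38468817,  455.22906529,  598.42107211])}
```

View pics/wrist0.png

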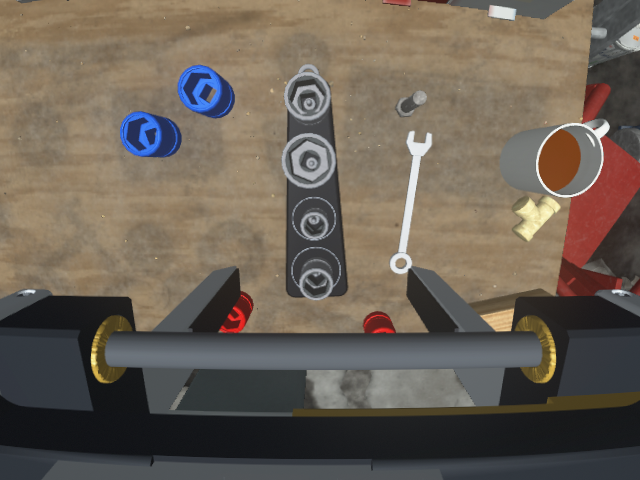

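Run:
```python
import pickle,cv2,numpy as np
from h import *
p,d,m=pickle.load(open("wrist0.pkl","rb"))
c=p[60:310,270:360]; a=cv2.resize(c[:125],None,fx=4.4,fy=4.4,interpolation=cv2.INTER_CUBIC); b=cv2.resize(c[125:],None,fx=4.4,fy=4.4,interpolation=cv2.INTER_CUBIC)
cv2.imwrite("pics/w0c.png",np.hstack([a,b]))
W=cloud(d,m).reshape(480,640,3)
# socket rims
for n,(x,y),r,h in(("third",(653,-155),27,62),("largest",(582,-156),32,68),("smallest",(503,-162),18,50),("second",(427,-164),22.5,56)):
    k=(d>0)&(np.hypot(W[...,0]-x,W[...,1]-y)<r+12)&(abs(W[...,2]-12-h)<4); P=W[k]
    (cx,cy),rr=cv2.minEnclosingCircle(np.float32(P[:,:2])); 
    print(n,len(P),np.median(P[:,2]).round(1),"mec",round(cx,1),round(cy,1),round(rr,1),"mean",P.mean(0).round(1))
    for cam in("scene","side"):
        q,dd,mm=pickle.load(open(cam+"0.pkl","rb")); V=cloud(dd,mm); k=(dd.ravel()>0)&(np.hypot(V[:,0]-x,V[:,1]-y)<r+10)&(V[:,2]>28)&(V[:,2]<12+h-4)&(np.hypot(V[:,0]-x,V[:,1]-y)>r-6)
        s=circ(V[k],r); print("  ",cam,k.sum(),s.x.round(1),np.median(abs(s.fun)).round(2))
hsv=cv2.cvtColor(p,cv2.COLOR_BGR2HSV)
dark=(d>0)&(hsv[...,2]<75)&(abs(W[...,2]-12)<4)&(W[...,0]>380)&(W[...,0]<710)&(abs(W[...,1]+160)<70)
D=W[dark]; print(len(D),np.median(D[:,2]),D.min(0),D.max(0))
for x in range(400,700,15):
    t=D[abs(D[:,0]-x)<3]; 
    if len(t)>3: print(x,t[:,1].min().round(1),t[:,1].max().round(1),((t[:,1].min()+t[:,1].max())/2).round(1))
```

```text
third 737 72.3 mec 653.2 -156.9 27.1 mean [ 653.5 -156.4   72.2]
   scene 442 [ 654.2 -156.2] 0.98
   side 446 [ 655.  -157.8] 1.16
largest 948 78.3 mec 581.2 -158.3 31.8 mean [ 582.4 -158.3   78.2]
   scene 615 [ 582.1 -157.5] 1.0
   side 622 [ 582.8 -159. ] 1.22
smallest 311 60.1 mec 502.3 -164.4 17.9 mean [ 503.  -164.1   60.1]
   scene 237 [ 503.5 -163. ] 1.19
   side 224 [ 503.3 -164.8] 1.03
second 410 66.3 mec 426.0 -166.7 22.3 mean [ 427.2 -166.7   66.2]
   scene 389 [ 427.7 -164.7] 0.93
   side 357 [ 427.4 -166.9] 1.25
4572 11.149424885576575 [ 385.66094909 -210.67485587    8.00820481] [ 664.15435092 -120.78418207   15.94577543]
400 -210.7 -120.8 -165.7
415 -208.9 -121.1 -165.0
430 -207.3 -121.4 -164.4
445 -205.5 -121.7 -163.6
460 -203.8 -122.2 -163.0
475 -202.1 -124.0 -163.1
490 -202.0 -124.3 -163.1
505 -200.3 -124.5 -162.4
520 -198.7 -124.8 -161.8
535 -197.2 -125.1 -161.1
550 -195.6 -125.5 -160.5
565 -194.1 -187.2 -190.7
580 -192.6 -147.9 -170.2
595 -191.0 -153.5 -172.2
610 -189.6 -126.5 -158.1
625 -188.1 -126.8 -157.5
640 -186.7 -128.5 -157.6
655 -185.3 -147.3 -166.3
```

View pics/w0c.png

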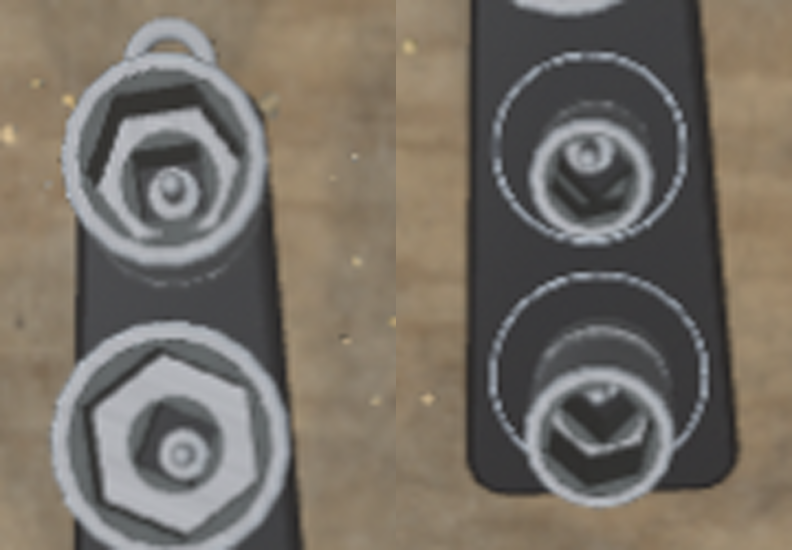

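```bash
cat >> h.py <<'E'
def ray(uv,m,z):
    q=cv2.undistortPoints(np.float64(uv)[:,None],m["K"],np.array([m["k1"],0,0,0,0]))[:,0]
    D=np.c_[q,np.ones(len(q))]@m["R"]; c=-m["R"].T@m["t"]
    return c+D*((z-c[2])/D[:,2])[:,None]
E
python3 - <<'E'
import pickle,cv2,numpy as np
from h import *
p,d,m=pickle.load(open("wrist0.pkl","rb"))
print(ray([(309.1,102.5),(311.8,163),(313.9,219.8),(316.4,274.8)],m,31.5).round(1))
g=p.min(2); v,u=np.where(g>105); R=ray(np.c_[u,v],m,12.)[:,:2]
for c,r in(((503,-163),30),((427,-165),35)):
    c=np.array(c,float)
    for w in (5,3,2):
        k=abs(np.hypot(*(R-c).T)-r)<w
        s=circ(R[k],r); 
        f=least_squares(lambda q:np.hypot(R[k,0]-q[0],R[k,1]-q[1])-q[2],[*s.x,r],loss="soft_l1",f_scale=.5); c=f.x[:2]
    print(k.sum(),f.x.round(1))
E
```

```text
[[ 652.8 -157.4   31.5]
 [ 578.4 -160.5   31.5]
 [ 504.  -163.    31.5]
 [ 426.7 -166.1   31.5]]
203 [ 503.  -161.9   29.8]
178 [ 426.9 -164.6   35. ]
```

The wrist view shows all four bores with the pins inside, at about (309,102), (312,163), (314,220) and (316,275) from the narrow end. Pale rings are visible round the last two. The pins fit one line, 76 mm apart, at about (654.5,-156.7), (578.8,-159.5), (503.1,-162.2) and (427,-165).

jog_arm --rows '[1.73, 0.23, -2.2, 0, 0, 0, 0, 1.73, 0.23, -2.2, 0, 0, 0, 0, 1.73, 0.23, -2.2, 0, 0, 0, 0, 1.73, 0.23, -2.2, 0, 0, 0, 0, 1.73, 0.23, -2.2, 0, 0, 0, 0, 1.73, 0.23, -2.2, 0, 0, 0, 0, 1.73, 0.23, -2.2, 0, 0, 0, 0, 1.73, 0.23, -2.2, 0, 0, 0, 0, 0, 0, 0, 0, 0, 0, 0, 0, 0, 0, 0, 0, 0, 0, 0, 0, 0, 0, 0, 0, 0]' --newtons 25

```text
clock: 2.73
eef_pos: [651.3, -159.8, 133.4]
eef_rot: [3.141, -0.001, 0.0]
wrist_force: [-0.1, -0.8, -0.3]
finger_gap: 94.2
finger_force: 0.0
```

jog_arm --rows '[0.22, 0.2, -1.84, 0, 0, 0, 0, 0, 0, -2, 0, 0, 0, 0, 0, 0, -2, 0, 0, 0, 0, 0, 0, -2, 0, 0, 0, 0, 0, 0, -1.5, 0, 0, 0, 0, 0, 0, 0, 0, 0, 0, 0, 0, 0, 0, 0, 0, 0, 1, 0, 0, 0, 0, 0, 0, 1, 0, 0, 0, 0, 0, 0, 1, 0, 0, 0, 0, 0, 0, 1, 0, 0, 0, 0, 0, 0, 1, 0, 0, 0, 0, 0, 0, 1]' --newtons 25

```text
clock: 3.73
eef_pos: [654.2, -157.1, 39.6]
eef_rot: [3.141, -0.001, 0.001]
wrist_force: [-0.4, -0.3, 0.4]
finger_gap: 57.3
finger_force: 0.0
```

jog_arm --rows '[0, 0, 0, 0, 0, 0, 1, 0, 0, 0, 0, 0, 0, 1, 0, 0, 0, 0, 0, 0, 1, 0, 0, 0, 0, 0, 0, 1, 0, 0, 1, 0, 0, 0, 1, 0, 0, 2, 0, 0, 0, 1, 0, 0, 2, 0, 0, 0, 1, 0, 0, 2, 0, 0, 0, 1, 0, 0, 1, 0, 0, 0, 1, 0, 0, 0, 0, 0, 0, 1]' --newtons 25

```text
clock: 4.57
eef_pos: [654.8, -157.3, 121.5]
eef_rot: [3.141, -0.003, 0.001]
wrist_force: [0.9, -0.8, -4.3]
finger_gap: 54.6
finger_force: 25.0
```

jog_arm --rows '[-1.4, 0.8, 0, 0, 0, 0, 1, -2, 1.2, 0, 0, 0, 0, 1, -2, 1.2, 0, 0, 0, 0, 1, -2, 1.2, 0, 0, 0, 0, 1, -2, 1.2, 0, 0, 0, 0, 1, -2, 1.2, 0, 0, 0, 0, 1, -2, 1.2, 0, 0, 0, 0, 1, -1, 0.6, 0, 0, 0, 0, 1, -1, 0.6, 0, 0, 0, 0, 1, 0, 0, -1, 0, 0, 0, 1, 0, 0, -2, 0, 0, 0, 1, 0, 0, -2, 0, 0, 0, 1, 0, 0, -2, 0, 0, 0, 1, 0, 0, -1, 0, 0, 0, 1, 0, 0, -0.6, 0, 0, 0, 1, 0, 0, -0.3, 0, 0, 0, 1, 0, 0, 0, 0, 0, 0, 1, 0, 0, 0, 0, 0, 0, 1]' --newtons 25

```text
clock: 6.07
eef_pos: [500.5, -65.2, 30.6]
eef_rot: [3.141, -0.001, 0.001]
wrist_force: [-0.2, 0.7, -4.5]
finger_gap: 54.4
finger_force: 25.0
```

jog_arm --rows '[0, 0, -0.2, 0, 0, 0, 1, 0, 0, -0.1, 0, 0, 0, 1, 0, 0, 0, 0, 0, 0, 1, 0, 0, 0, 0, 0, 0, 0, 0, 0, 0, 0, 0, 0, 0, 0, 0, 0, 0, 0, 0, 0, 0, 0, 0, 0, 0, 0, 0, 0, 0, 1, 0, 0, 0, 0, 0, 0, 2, 0, 0, 0, 0, 0, 0, 3, 0, 0, 0, 0, 0, 0, 3, 0, 0, 0, 0, 0, -1.9, 1, 0, 0, 0, 0, 0.3, -2, 0, 0, 0, 0, 0, 0, -2, 0, 0, 0, 0, 0, 0, -2, 0, 0, 0, 0, 0, 0, -1, 0, 0, 0, 0, 0, 0, -1, 0, 0, 0, 0, 0, 0, 0, 0, 0, 0, 0, 0]'

```text
clock: 7.57
eef_pos: [503.0, -165.1, 127.3]
eef_rot: [3.141, -0.0, -0.0]
wrist_force: [0.1, 0.3, 0.2]
finger_gap: 94.1
finger_force: 0.0
```

Run:
```python
from cell import manip
import cv2,pickle
m=manip.camera_model("wrist"); p,d=manip.camera("wrist"); cv2.imwrite("pics/wrist1.png",p); pickle.dump((p,d,m),open("wrist1.pkl","wb"))
print(manip.read_state()["eef_pos"])
```

```text
[ 502.95714542 -164.22859158  127.20037213]
```

View pics/wrist1.png

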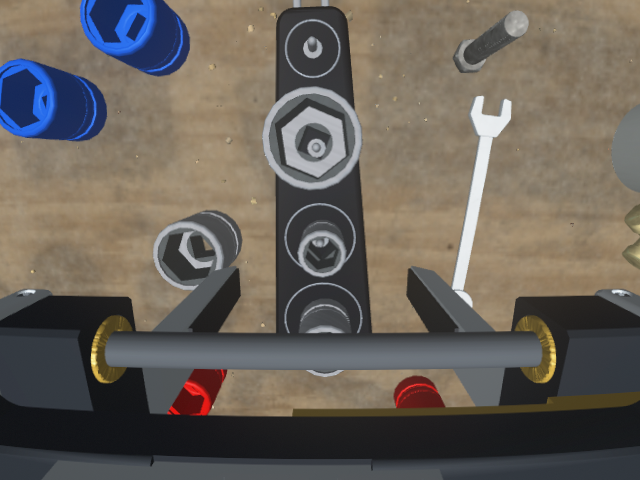

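The third socket stands on the bench at (195,250), and pin 1 is bare inside its ring at (312,47). I'll fit the rings from this closer view.

```bash
cat >> h.py <<'E'
def ring(p,m,c,r,th=105,z=12.):
    v,u=np.where(p.min(2)>th); R=ray(np.c_[u,v],m,z)[:,:2]; c=np.array(c,float)
    for w in(5,3,2):
        k=abs(np.hypot(*(R-c).T)-r)<w
        f=least_squares(lambda q:np.hypot(R[k,0]-q[0],R[k,1]-q[1])-q[2],[*c,r],loss="soft_l1",f_scale=.5); c=f.x[:2]
    return k.sum(),f.x.round(1)
E
python3 - <<'E'
import pickle
from h import *
p,d,m=pickle.load(open("wrist1.pkl","rb"))
print(ring(p,m,(654.5,-156.7),21),ring(p,m,(503,-162),30),ring(p,m,(427,-165),35))
print(ray([(312.5,41),(316.5,148)],m,32.).round(1))
W=cloud(d,m); k=(abs(W[:,2]-62)<5)&(np.hypot(W[:,0]-500,W[:,1]+65)<40); print(cv2.minEnclosingCircle(np.float32(W[k,:2])))
k=(abs(W[:,2]-62)<5)&(np.hypot(W[:,0]-503,W[:,1]+164)<25); print(cv2.minEnclosingCircle(np.float32(W[k,:2])))
E
```

```text
(np.int64(339), array([ 654.5, -156.4,   20.9])) (np.int64(463), array([ 502.5, -161.9,   30. ])) (np.int64(264), array([ 426. , -164.6,   35.5]))
[[ 653.3 -157.3   32. ]
 [ 577.6 -159.9   32. ]]
((500.0064392089844, -65.01583099365234), 27.4743709564209)
((502.0662536621094, -164.0401611328125), 18.005094528198242)
```

jog_arm --rows '[0, 0, -1.9, 0, 0, 0, 0.35, 0, 0, -2, 0, 0, 0, 0.35, 0, 0, -2, 0, 0, 0, 0.35, 0, 0, -2, 0, 0, 0, 0.35, 0, 0, -1, 0, 0, 0, 0.35, 0, 0, -0.5, 0, 0, 0, 0.35, 0, 0, 0, 0, 0, 0, 0.35, 0, 0, 0, 0, 0, 0, 1, 0, 0, 0, 0, 0, 0, 1, 0, 0, 0, 0, 0, 0, 1, 0, 0, 0, 0, 0, 0, 1, 0, 0, 0, 0, 0, 0, 1, 0, 0, 0, 0, 0, 0, 1, 0, 0, 0, 0, 0, 0, 1, 0, 0, 0, 0, 0, 0, 1, 0, 0, 1, 0, 0, 0, 1, 0, 0, 2, 0, 0, 0, 1, 0, 0, 2, 0, 0, 0, 1, 0, 0, 3, 0, 0, 0, 1]' --newtons 20

```text
clock: 9.2
eef_pos: [501.9, -163.7, 112.9]
eef_rot: [-3.14, 0.003, 0.001]
wrist_force: [-0.5, -0.4, -2.5]
finger_gap: 35.9
finger_force: 20.0
```

jog_arm --rows '[1, 0.1, 1, 0, 0, 0, 1, 2, 0.1, 0, 0, 0, 0, 1, 2, 0.1, 0, 0, 0, 0, 1, 2, 0.1, 0, 0, 0, 0, 1, 2, 0.1, 0, 0, 0, 0, 1, 2, 0.1, 0, 0, 0, 0, 1, 2, 0.1, 0, 0, 0, 0, 1, 1.2, 0, 0, 0, 0, 0, 1, 1, 0, 0, 0, 0, 0, 1, 0, 0, 0, 0, 0, 0, 1, 0, 0, -2, 0, 0, 0, 1, 0, 0, -2, 0, 0, 0, 1, 0, 0, -2, 0, 0, 0, 1, 0, 0, -0.7, 0, 0, 0, 1, 0, 0, -0.4, 0, 0, 0, 1, 0, 0, -0.4, 0, 0, 0, 1, 0, 0, 0, 0, 0, 0, 1]'

```text
clock: 10.62
eef_pos: [655.1, -157.1, 48.5]
eef_rot: [3.141, -0.0, 0.001]
wrist_force: [0.6, 0.9, -1.1]
finger_gap: 35.8
finger_force: 20.0
```

jog_arm --rows '[0, 0, -0.5, 0, 0, 0, 1, 0, 0, -0.5, 0, 0, 0, 1, 0, 0, -0.3, 0, 0, 0, 1, 0, 0, -0.2, 0, 0, 0, 1, 0, 0, 0, 0, 0, 0, 1, 0, 0, 0, 0, 0, 0, 0, 0, 0, 0, 0, 0, 0, 0, 0, 0, 0, 0, 0, 0, 0, 0, 0, 0, 0, 0, 0, 0, 0, 0, 0, 0, 0, 0, 0, 0, 0, 1, 0, 0, 0, 0, 0, 0, 2, 0, 0, 0, 0, 0, 0, 3, 0, 0, 0, 0, 0, 0, 3, 0, 0, 0, 0, 0, 0, 1, 0, 0, 0, 0, 0, 0, 0, 0, 0, 0, 0]'

```text
clock: 11.95
eef_pos: [656.2, -157.4, 136.8]
eef_rot: [3.14, -0.005, 0.001]
wrist_force: [0.0, 0.3, 0.1]
finger_gap: 93.9
finger_force: 0.0
```

jog_arm --rows '[-1, 0.6, 0, 0, 0, 0, 0, -2, 1.2, 0, 0, 0, 0, 0, -2.5, 1.5, 0, 0, 0, 0, 0, -2.5, 1.5, 0, 0, 0, 0, 0, -2.5, 1.5, 0, 0, 0, 0, 0, -2.5, 1.5, 0, 0, 0, 0, 0, -1.5, 0.8, 0, 0, 0, 0, 0, -1, 0.6, 0, 0, 0, 0, 0, 0, 0, 0, 0, 0, 0, 0]'

```text
clock: 12.7
eef_pos: [498.2, -64.1, 132.0]
eef_rot: [-3.141, 0.002, 0.002]
wrist_force: [-0.3, -0.5, 0.8]
finger_gap: 93.9
finger_force: 0.0
```

Run:
```python
from cell import manip
import cv2,pickle
from h import *
m=manip.camera_model("wrist"); p,d=manip.camera("wrist"); cv2.imwrite("pics/wrist2.png",p); pickle.dump((p,d,m),open("wrist2.pkl","wb"))
print(manip.read_state()["eef_pos"])
W=cloud(d,m)
for n,c,r,z in(("smallest",(654.5,-156.6),25,62),("third",(500,-65),32,62)):
    k=(abs(W[:,2]-z)<5)&(np.hypot(W[:,0]-c[0],W[:,1]-c[1])<r+5); print(n,np.median(W[k,2]),cv2.minEnclosingCircle(np.float32(W[k,:2])))
print(ring(p,m,(654.5,-156.7),21),ring(p,m,(503,-162),30))
```

```text
[499.3526468  -64.69302543 132.29247566]
smallest 59.81663183887363 ((653.1351928710938, -156.59426879882812), 18.459922790527344)
third 59.84323339386694 ((500.0576477050781, -65.06875610351562), 26.92778778076172)
(np.int64(283), array([ 654.4, -156.4,   21. ])) (np.int64(361), array([ 502.8, -161.7,   29.9]))
```

View pics/wrist2.png

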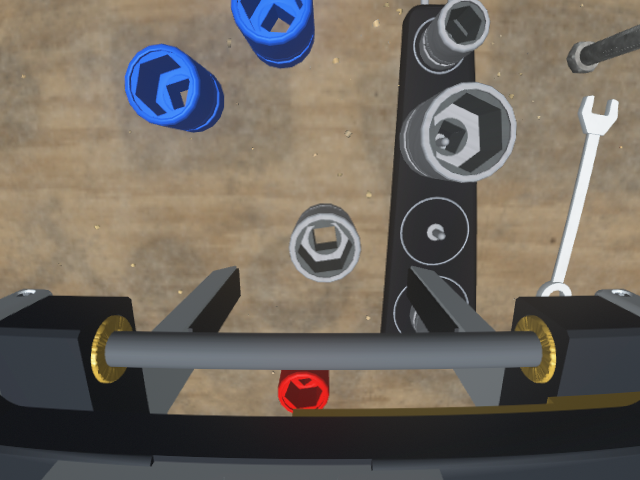

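Smallest stands in its ring at (445,35), pin 3 is bare at (436,232), and third is under the gripper.

jog_arm --rows '[0, 0, -2, 0, 0, 0, 0.2, 0, 0, -3, 0, 0, 0, 0.2, 0, 0, -3, 0, 0, 0, 0.2, 0, 0, -1.6, 0, 0, 0, 0.2, 0, 0, -0.7, 0, 0, 0, 0.2, 0, 0, -0.3, 0, 0, 0, 0.2, 0, 0, 0, 0, 0, 0, 1, 0, 0, 0, 0, 0, 0, 1, 0, 0, 0, 0, 0, 0, 1, 0, 0, 0, 0, 0, 0, 1, 0, 0, 0, 0, 0, 0, 1, 0, 0, 0, 0, 0, 0, 1, 0, 0, 0, 0, 0, 0, 1, 0, 0, 1, 0, 0, 0, 1, 0, 0, 2, 0, 0, 0, 1, 0, 0, 3, 0, 0, 0, 1, 0, 0, 2.5, 0, 0, 0, 1, 0, 0, 1, 0, 0, 0, 1, 0, 0, 0, 0, 0, 0, 1]' --newtons 25

```text
clock: 14.33
eef_pos: [500.9, -65.2, 124.3]
eef_rot: [3.141, -0.004, 0.001]
wrist_force: [0.7, -0.3, -4.1]
finger_gap: 54.6
finger_force: 25.0
```

jog_arm --rows '[0, -1, 0, 0, 0, 0, 1, 0, -2, 0, 0, 0, 0, 1, 0, -2, 0, 0, 0, 0, 1, 0.3, -2, 0, 0, 0, 0, 1, 0, -1.7, 0, 0, 0, 0, 1, 0, -1, 0, 0, 0, 0, 1, 0, 0, 0, 0, 0, 0, 1, 0, 0, 0, 0, 0, 0, 1, 0, 0, -2, 0, 0, 0, 1, 0, 0, -2, 0, 0, 0, 1, 0, 0, -1.6, 0, 0, 0, 1, 0, 0, -0.8, 0, 0, 0, 1, 0, 0, -0.4, 0, 0, 0, 1, 0, 0, 0, 0, 0, 0, 1]'

```text
clock: 15.5
eef_pos: [502.8, -161.5, 53.6]
eef_rot: [-3.141, 0.001, 0.001]
wrist_force: [0.6, -0.5, -4.0]
finger_gap: 54.5
finger_force: 25.0
```

jog_arm --rows '[0, 0, -0.5, 0, 0, 0, 1, 0, 0, -0.5, 0, 0, 0, 1, 0, 0, -0.3, 0, 0, 0, 1, 0, 0, -0.2, 0, 0, 0, 1, 0, 0, 0, 0, 0, 0, 1, 0, 0, 0, 0, 0, 0, 0, 0, 0, 0, 0, 0, 0, 0, 0, 0, 0, 0, 0, 0, 0, 0, 0, 0, 0, 0, 0, 0, 0, 0, 1, 0, 0, 0, 0, 0, 0, 2, 0, 0, 0, 0, 0, 0, 3, 0, 0, 0, 0, 0, 0, 3, 0, 0, 0, 0, 1, 0, 1, 0, 0, 0, 0, 2, 0.1, 0, 0, 0, 0, 0, 2, 0.1, 0, 0, 0, 0, 0, 1.9, 0.1, 0, 0, 0, 0, 0, 1, 0.1, 0, 0, 0, 0, 0, 0, 0, 0, 0, 0, 0, 0, 0, 0, 0, 0, 0, 0, 0]'

```text
clock: 17.17
eef_pos: [581.8, -158.0, 139.2]
eef_rot: [-3.142, 0.0, 0.001]
wrist_force: [-0.7, 0.7, 0.3]
finger_gap: 94.0
finger_force: 0.0
```

Run:
```python
from cell import manip
import cv2,pickle
from h import *
m=manip.camera_model("wrist"); p,d=manip.camera("wrist"); cv2.imwrite("pics/wrist3.png",p); pickle.dump((p,d,m),open("wrist3.pkl","wb"))
print(manip.read_state()["eef_pos"])
W=cloud(d,m)
for n,c,r,z in(("smallest",(654.5,-156.6),18,62),("largest",(581.5,-158.4),32,80),("third",(503,-162),27,74)):
    k=(abs(W[:,2]-z)<5)&(np.hypot(W[:,0]-c[0],W[:,1]-c[1])<r+7); print(n,k.sum(),np.median(W[k,2]),cv2.minEnclosingCircle(np.float32(W[k,:2])))
```

```text
[ 581.49605502 -158.02565319  139.24940168]
smallest 1081 60.13703079571503 ((653.3965454101562, -157.11590576171875), 17.898292541503906)
largest 2839 77.86393465495068 ((581.6535034179688, -158.1295928955078), 31.9660701751709)
third 820 72.2572584684711 ((502.7200012207031, -161.879638671875), 26.859514236450195)
```

jog_arm --rows '[0, 0, -2, 0, 0, 0, 0, 0, 0, -3, 0, 0, 0, 0, 0, 0, -2.5, 0, 0, 0, 0, 0, 0, -1.3, 0, 0, 0, 0, 0, 0, -0.8, 0, 0, 0, 0, 0, 0, 0, 0, 0, 0, 0, 0, 0, 0, 0, 0, 0, 1, 0, 0, 0, 0, 0, 0, 1, 0, 0, 0, 0, 0, 0, 1, 0, 0, 0, 0, 0, 0, 1, 0, 0, 0, 0, 0, 0, 1, 0, 0, 0, 0, 0, 0, 1, 0, 0, 0, 0, 0, 0, 1, 0, 0, 1, 0, 0, 0, 1, 0, 0, 2, 0, 0, 0, 1, 0, 0, 2, 0, 0, 0, 1, 0, 0, 2, 0, 0, 0, 1, 0, 0, 1, 0, 0, 0, 1, 0, 0, 0, 0, 0, 0, 1]' --newtons 30

```text
clock: 18.8
eef_pos: [582.8, -158.3, 125.3]
eef_rot: [3.141, -0.003, 0.001]
wrist_force: [0.4, 0.1, -3.7]
finger_gap: 63.7
finger_force: 29.7
```

jog_arm --rows '[-1, 1.1, 0, 0, 0, 0, 1, -2, 2.3, 0, 0, 0, 0, 1, -2, 2.3, 0, 0, 0, 0, 1, -2, 2.3, 0, 0, 0, 0, 1, -1.2, 1.3, 0, 0, 0, 0, 1, 0, 0, 0, 0, 0, 0, 1, 0, 0, -2, 0, 0, 0, 1, 0, 0, -3, 0, 0, 0, 1, 0, 0, -2, 0, 0, 0, 1, 0, 0, -1, 0, 0, 0, 1, 0, 0, -0.6, 0, 0, 0, 1, 0, 0, -0.3, 0, 0, 0, 1, 0, 0, 0, 0, 0, 0, 1, 0, 0, -0.2, 0, 0, 0, 1, 0, 0, -0.1, 0, 0, 0, 1, 0, 0, 0, 0, 0, 0, 1]'

```text
clock: 20.13
eef_pos: [500.5, -65.2, 31.7]
eef_rot: [3.141, -0.001, 0.001]
wrist_force: [0.5, -0.6, -2.2]
finger_gap: 64.0
finger_force: 29.7
```

jog_arm --rows '[0, 0, 0, 0, 0, 0, 0, 0, 0, 0, 0, 0, 0, 0, 0, 0, 0, 0, 0, 0, 0, 0, 0, 0, 0, 0, 0, 0, 0, 0, 1, 0, 0, 0, 0, 0, 0, 2, 0, 0, 0, 0, 0, 0, 3, 0, 0, 0, 0, 0, 0, 3, 0, 0, 0, 0, -0.5, -1, 1, 0, 0, 0, 0, -1.6, -2, 0, 0, 0, 0, 0, -1.6, -2, 0, 0, 0, 0, 0, -1.6, -2, 0, 0, 0, 0, 0, -1, -2, 0, 0, 0, 0, 0, -1, -1.1, 0, 0, 0, 0, 0, 0, 0, 0, 0, 0, 0, 0, 0, 0, 0, 0, 0, 0, 0]'

```text
clock: 21.47
eef_pos: [426.8, -166.4, 131.4]
eef_rot: [3.142, -0.0, -0.001]
wrist_force: [-0.1, 0.3, -0.4]
finger_gap: 94.1
finger_force: 0.0
```

Run:
```python
from cell import manip
import cv2,pickle
from h import *
m=manip.camera_model("wrist"); p,d=manip.camera("wrist"); cv2.imwrite("pics/wrist4.png",p); pickle.dump((p,d,m),open("wrist4.pkl","wb"))
print(manip.read_state()["eef_pos"])
W=cloud(d,m)
for n,c,r,z in(("largest",(500,-65),32,68),("second",(427,-166),22.5,68),("third",(503,-162),27,74)):
    k=(abs(W[:,2]-z)<5)&(np.hypot(W[:,0]-c[0],W[:,1]-c[1])<r+7); print(n,k.sum(),np.median(W[k,2]),cv2.minEnclosingCircle(np.float32(W[k,:2])))
print(ring(p,m,(578.6,-159.4),25.5),ring(p,m,(426.7,-164.7),35))
```

```text
[ 427.18984559 -165.90772836  131.32357679]
largest 3208 65.80910551163043 ((499.6761169433594, -64.97242736816406), 32.520015716552734)
second 1533 65.87818623205962 ((426.1268005371094, -166.46690368652344), 22.315793991088867)
third 2561 71.99112784403587 ((502.2626953125, -161.50682067871094), 26.921016693115234)
(np.int64(399), array([ 578.5, -159.2,   25.4])) (np.int64(499), array([ 426.5, -164.7,   35. ]))
```

View pics/wrist4.png

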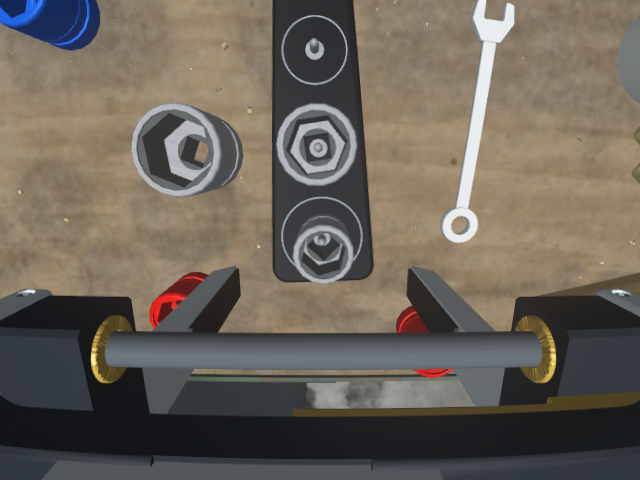

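Third is on pin 3 at (317,145), pin 2 is bare inside its ring at (314,49), largest is on the bench at (185,150), and second is still on pin 4 at (322,250).

jog_arm --rows '[0, 0, -2, 0, 0, 0, 0.3, 0, 0, -3, 0, 0, 0, 0.3, 0, 0, -2.5, 0, 0, 0, 0.3, 0, 0, -1.2, 0, 0, 0, 0.3, 0, 0, -0.7, 0, 0, 0, 0.3, 0, 0, 0, 0, 0, 0, 0.3, 0, 0, 0, 0, 0, 0, 1, 0, 0, 0, 0, 0, 0, 1, 0, 0, 0, 0, 0, 0, 1, 0, 0, 0, 0, 0, 0, 1, 0, 0, 0, 0, 0, 0, 1, 0, 0, 0, 0, 0, 0, 1, 0, 0, 0, 0, 0, 0, 1, 0, 0, 1, 0, 0, 0, 1, 0, 0, 2, 0, 0, 0, 1, 0, 0, 3, 0, 0, 0, 1, 0, 0, 2, 0, 0, 0, 1, 0, 0, 1, 0, 0, 0, 1, 0, 0, 0, 0, 0, 0, 1]' --newtons 22

```text
clock: 23.1
eef_pos: [427.7, -166.4, 129.2]
eef_rot: [3.14, -0.003, 0.001]
wrist_force: [0.6, 0.4, -2.8]
finger_gap: 45.7
finger_force: 22.0
```

jog_arm --rows '[1, 0.1, 0, 0, 0, 0, 1, 2, 0.1, 0, 0, 0, 0, 1, 2, 0.1, 0, 0, 0, 0, 1, 2, 0.1, 0, 0, 0, 0, 1, 2, 0.1, 0, 0, 0, 0, 1, 2, 0.1, 0, 0, 0, 0, 1, 2, 0.1, 0, 0, 0, 0, 1, 1.2, 0, 0, 0, 0, 0, 1, 1, 0, 0, 0, 0, 0, 1, 0, 0, 0, 0, 0, 0, 1, 0, 0, -2, 0, 0, 0, 1, 0, 0, -2.5, 0, 0, 0, 1, 0, 0, -1.5, 0, 0, 0, 1, 0, 0, -1, 0, 0, 0, 1, 0, 0, -0.5, 0, 0, 0, 1, 0, 0, 0, 0, 0, 0, 1]'

```text
clock: 24.43
eef_pos: [578.4, -158.8, 50.8]
eef_rot: [-3.141, 0.002, 0.001]
wrist_force: [-0.9, 0.6, -0.7]
finger_gap: 45.3
finger_force: 22.0
```

jog_arm --rows '[0, 0, -0.5, 0, 0, 0, 1, 0, 0, -0.5, 0, 0, 0, 1, 0, 0, -0.3, 0, 0, 0, 1, 0, 0, -0.2, 0, 0, 0, 1, 0, 0, 0, 0, 0, 0, 1, 0, 0, 0, 0, 0, 0, 0, 0, 0, 0, 0, 0, 0, 0, 0, 0, 0, 0, 0, 0, 0, 0, 0, 0, 0, 0, 0, 0, 0, 0, 0, 0, 0, 0, 0, 0, 0, 1, 0, 0, 0, 0, 0, 0, 2, 0, 0, 0, 0, 0, 0, 3, 0, 0, 0, 0, 0, 0, 3, 0, 0, 0, 0, 0, 0, 1, 0, 0, 0, 0, 0, 0, 0, 0, 0, 0, 0]'

```text
clock: 25.77
eef_pos: [580.2, -159.4, 140.5]
eef_rot: [3.14, -0.005, 0.001]
wrist_force: [-0.5, 0.4, -0.2]
finger_gap: 93.9
finger_force: 0.0
```

jog_arm --rows '[-1, 1.2, 0, 0, 0, 0, 0, -2, 2.4, 0, 0, 0, 0, 0, -2, 2.4, 0, 0, 0, 0, 0, -1.9, 2.2, 0, 0, 0, 0, 0, -1, 1.2, 0, 0, 0, 0, 0, 0, 0, 0, 0, 0, 0, 0, 0, 0, 0, 0, 0, 0, 0]'

```text
clock: 26.35
eef_pos: [499.8, -64.8, 136.4]
eef_rot: [-3.141, 0.001, 0.002]
wrist_force: [0.2, -0.6, -0.2]
finger_gap: 93.8
finger_force: 0.0
```

Run:
```python
from cell import manip
import cv2,pickle
from h import *
m=manip.camera_model("wrist"); p,d=manip.camera("wrist"); cv2.imwrite("pics/wrist5.png",p); pickle.dump((p,d,m),open("wrist5.pkl","wb"))
print(manip.read_state()["eef_pos"])
W=cloud(d,m)
for n,c,r,z in(("largest",(500,-65),32,68),("second",(578.5,-159.4),22.5,68),("third",(503,-162),27,74)):
    k=(abs(W[:,2]-z)<5)&(np.hypot(W[:,0]-c[0],W[:,1]-c[1])<r+7); print(n,k.sum(),np.median(W[k,2]),cv2.minEnclosingCircle(np.float32(W[k,:2])))
```

```text
[500.20205283 -65.35105318 136.50362738]
largest 2651 65.83751963848894 ((499.84368896484375, -65.2422103881836), 32.00361633300781)
second 1774 65.92157569023269 ((577.3675537109375, -158.51620483398438), 22.66147804260254)
third 1983 71.75966866303743 ((501.9745788574219, -161.40850830078125), 27.261940002441406)
```

jog_arm --rows '[0, 0, -2, 0, 0, 0, 0, 0, 0, -3, 0, 0, 0, 0, 0, 0, -3, 0, 0, 0, 0, 0, 0, -1.6, 0, 0, 0, 0, 0, 0, -0.7, 0, 0, 0, 0, 0, 0, -0.3, 0, 0, 0, 0, 0, 0, 0, 0, 0, 0, 1, 0, 0, 0, 0, 0, 0, 1, 0, 0, 0, 0, 0, 0, 1, 0, 0, 0, 0, 0, 0, 1, 0, 0, 0, 0, 0, 0, 1, 0, 0, 0, 0, 0, 0, 1, 0, 0, 0, 0, 0, 0, 1, 0, 0, 0, 0, 0, 0, 1, 0, 0, 1, 0, 0, 0, 1, 0, 0, 2, 0, 0, 0, 1, 0, 0, 3, 0, 0, 0, 1, 0, 0, 2.5, 0, 0, 0, 1, 0, 0, 1, 0, 0, 0, 1, 0, 0, 0, 0, 0, 0, 1]' --newtons 30

```text
clock: 28.07
eef_pos: [500.8, -65.2, 128.1]
eef_rot: [3.141, -0.003, 0.001]
wrist_force: [-0.5, -0.1, -5.2]
finger_gap: 63.4
finger_force: 29.7
```

jog_arm --rows '[-1, -1.3, 0, 0, 0, 0, 1, -1.6, -2.2, 0, 0, 0, 0, 1, -1.6, -2.2, 0, 0, 0, 0, 1, -1.6, -2.2, 0, 0, 0, 0, 1, -0.8, -1.1, 0, 0, 0, 0, 1, -0.7, -1, 0, 0, 0, 0, 1, 0, 0, 0, 0, 0, 0, 1, 0, 0, 0, 0, 0, 0, 1, 0, 0, -2, 0, 0, 0, 1, 0, 0, -2, 0, 0, 0, 1, 0, 0, -1.5, 0, 0, 0, 1, 0, 0, -0.8, 0, 0, 0, 1, 0, 0, -0.5, 0, 0, 0, 1, 0, 0, 0, 0, 0, 0, 1]'

```text
clock: 29.23
eef_pos: [426.9, -164.5, 57.2]
eef_rot: [-3.141, 0.001, 0.001]
wrist_force: [0.4, 0.3, -5.0]
finger_gap: 63.8
finger_force: 29.7
```

jog_arm --rows '[0, 0, -0.5, 0, 0, 0, 1, 0, 0, -0.5, 0, 0, 0, 1, 0, 0, -0.3, 0, 0, 0, 1, 0, 0, -0.2, 0, 0, 0, 1, 0, 0, 0, 0, 0, 0, 1, 0, 0, 0, 0, 0, 0, 0, 0, 0, 0, 0, 0, 0, 0, 0, 0, 0, 0, 0, 0, 0, 0, 0, 0, 0, 0, 0, 0, 0, 0, 1, 0, 0, 0, 0, 0, 0, 2, 0, 0, 0, 0, 0, 0, 3, 0, 0, 0, 0, 0, 0, 3, 0, 0, 0, 0, 0, 0, 3, 0, 0, 0, 0, 1, 0, 3, 0, 0, 0, 0, 1, 0, 3, 0, 0, 0, 0, 1, 0, 3, 0, 0, 0, 0, 1, 0, 3, 0, 0, 0, 0, 0, 0, 1, 0, 0, 0, 0, 0, 0, 0, 0, 0, 0, 0]'

```text
clock: 30.9
eef_pos: [467.6, -165.2, 295.7]
eef_rot: [3.14, -0.004, 0.001]
wrist_force: [-0.1, 0.0, -0.4]
finger_gap: 94.0
finger_force: 0.0
```

Run:
```python
from cell import manip
import cv2,pickle
from h import *
m=manip.camera_model("wrist"); p,d=manip.camera("wrist"); cv2.imwrite("pics/wrist6.png",p)
W=cloud(d,m)
for n,c,r,z in(("smallest",(654.5,-156.6),18,62),("second",(578.5,-159.4),22.5,68),("third",(502.6,-162),27,74),("largest",(426.6,-164.7),32,80)):
    k=(abs(W[:,2]-z)<5)&(np.hypot(W[:,0]-c[0],W[:,1]-c[1])<r+6); print(n,k.sum(),np.median(W[k,2]),cv2.minEnclosingCircle(np.float32(W[k,:2])))
```

```text
smallest 473 59.83888991424885 ((653.4397583007812, -156.9689178466797), 18.081104278564453)
second 642 65.94702080142511 ((576.8350219726562, -159.05685424804688), 22.365026473999023)
third 809 71.96191485308525 ((502.4346923828125, -162.23228454589844), 26.85744857788086)
largest 1006 77.774019701237 ((426.6783447265625, -165.03125), 31.90738868713379)
```

View pics/wrist6.png

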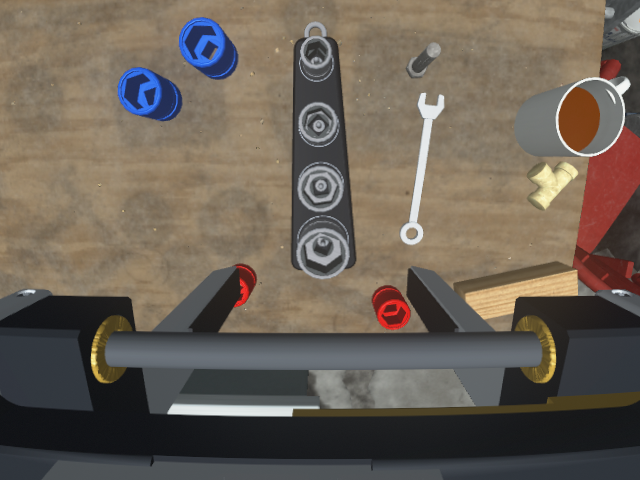

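All four sockets stand on their own pins, smallest at (317,60) to largest at (322,250). Their rim heights match flat seating within about 2 mm, and the spanner and bolt are where they were.

```bash
python3 -c "
from cell import manip
print(manip.sign_off())"
```

```text
the job is handed in; nothing more can be done
None
```

The four sockets now stand upright on their own pins, smallest at the narrow end to largest at the wide end; the last view showed them seated flat with the spanner and bolt in place, and I handed the job in at about 31 s.

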